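Extend the telescopic bottle brush and lift it out of its holder

TASK

The tall flask is to be scrubbed, so get the telescopic bottle brush ready. While it stands in its blue ceramic holder, press in the yellow button on its blue grip and pull the grip up past the first stop to the second stop, then let the button spring back out so that the brush is locked at full length. Lift it right out of the holder by the grip with the button left out, leave the holder standing and everything else where it is, and finish still holding the brush up, upright and still, clear above the holder.

Things in the scene. Friction and masses are not known exactly. Their poses are not given: they have to be found in the camera images.
- brush: telescopic bottle brush standing upright, 176 mm long closed, about 0.32 kg: green ribbed silicone head (46 mm across, 70 mm long) at the bottom, steel tube with blue collar (22 mm across), blue grip on top. Origin: centre of the head's flat foot; z up along the brush. Head and outer tube (0.2 to 0.34 kg) stay down in the holder by their weight while the unlocked grip is drawn up
- grip_at_button (a point): centre line of the blue grip, level with the yellow button; 136 mm above the foot closed, 216 mm at the second stop. Grip: 26 mm (x) by 24 mm (y), from 18 mm below this point to 40 mm above. Axes as the brush's: the button (14 mm across) stands out 6 mm from the grip's -x face: 32 mm across grip and button, 27 mm pressed. The other sides, and the -x face from 7 mm above this point, are plain
- brush_grip (a joint): how far the grip is drawn up out of the tube, m: 0 closed, first stop 0.040, second stop 0.080 (locks there anywhere from 0.0785 to 0.0815, the end of the travel). Slides with about 0.7 N of friction once unlocked
- brush_button (a joint): how far the button is pressed, m: 0 out, 0.005 fully in, along the brush's +x; springs back (3 N at first, 7 N fully in). Past 0.003 the lock is free. Kept pressed, the grip passes the first stop; let go at a stop, it locks there; between stops, it stays part way in until the next. Squeezing the grip's -x and +x sides at the button presses it; gripping above it, or the y sides, does not
- holder: round blue ceramic brush holder, open at the top, 68 mm across, 62 mm high, wall 6 mm, inner floor 6 mm above its underside, 0.5 kg, loose. The brush stands in it with about 5 mm play around the head. Origin: centre of its underside; z up
- spice_tin: bystander: closed round steel spice tin, 103 mm across, 60 mm high; origin at the centre of its underside
- bowl: bystander: small steel bowl, 100 mm across, 45 mm high; origin at the centre of its underside
- flask: bystander: tall steel water flask with black cap, 70 mm across, 218 mm high; origin at the centre of its underside
- salt_jar: bystander: white ceramic salt jar with wooden lid, 82 mm across, 107 mm high; origin at the centre of its underside
- tumbler: bystander: steel tumbler, 72 mm across, 90 mm high; origin at the centre of its underside
- vial: bystander: glass spice vial with steel cap, 44 mm across, 93 mm high; origin at the centre of its underside
- exhaust_toggle (a joint): bystander: black toggle, 22 mm long, on top of the white exhaust switch box (86 mm square, 36 mm high, fixed to the counter at the back, a conduit behind it), rad: 0 leaning to the robot (off), 0.7 thrown (on)

How it is judged:
On the way:
1. the brush is drawn out to the second stop and locked there (button out), its head still in the holder (value of joint brush_grip above 0.077 m and value of joint brush_button below 0.0015 m and z of brush in the frame of holder below 0.05 m and horizontal distance between brush and holder below 0.015 m), for 0.1 s.
At the end, for the whole second after the job is handed in: brush held in the fingers, locked at the second stop (over 77 mm drawn, button out within 1.5 mm), upright within 0.25 rad, under 30 mm/s, foot 5 mm or more above the holder rim, touching neither holder nor bystanders; holder upright, moved under 60 mm (value of joint brush_grip above 0.077 m and value of joint brush_button below 0.0015 m and z of brush in the frame of holder above 0.067 m and angle between brush's own z axis and vertical below 0.25 rad and linear speed of brush below 0.03 m/s and contact force between the fingers and brush above 1 N and contact force between brush and holder below 0.1 N and contact force between brush and spice_tin below 0.1 N and contact force between brush and bowl below 0.1 N and contact force between brush and flask below 0.1 N and contact force between brush and salt_jar below 0.1 N and contact force between brush and tumbler below 0.1 N and contact force between brush and vial below 0.1 N and angle between holder's own z axis and vertical below 0.1 rad and distance of holder from where it was at the start of the episode below 0.06 m); the arm keeps its last pose, push and grip.
It fails at once if the holder is tipped or pushed far (over 60 mm) (angle between holder's own z axis and vertical above 0.35 rad or distance of holder from where it was at the start of the episode above 0.06 m).
It fails at once if another thing on the counter is knocked or moved (over 30 mm) (distance of any of spice_tin, bowl, flask, salt_jar, tumbler, vial from where it was at the start of the episode above 0.03 m).
It fails at once if the exhaust switch is thrown (value of joint exhaust_toggle above 0.35 rad).
It also fails if it takes over 42 s, if anything falls off the work surface, if the arm or the gripper's body presses on something with over 40 N, if the wrist force passes 120 N, or if a joint passes its speed limit or range.

ROBOT

A 6-joint arm with a two-finger parallel gripper is mounted at the origin on the work surface. World frame = base frame: x ahead of the robot, y to its left, z up, the work surface at z = 0. Lengths are in m, angles in rad, forces in N, time in s.
With the tool pointing down it reaches from about 0.375 to 0.9 m from the base axis. Payload 3.1 kg.
Tool frame: the origin (TCP) lies at the very end of the fingers, on their centre line; the grasp point (between the pads) lies 19 mm behind it (manip.grasp_offset is the distance from the TCP to the grasp point, in m); y points along the fingers, z is the direction in which the jaws open and shut, and the axes are right-handed (so a half turn about y gives the same grasp; the last joint's range is limited). The gripper opens to 85 mm and grips with 20 to 120 N. Pads are 22 mm wide; open, the fingers measure 114 mm over their backs; the gripper's body (76 mm by 85 mm) begins 54 mm behind the grasp point. The pads swing forward as they close: fully open they stand 13 mm farther back than shut.
Start: joints at [0.94, 0.527, 1.433, -0, 1.181, -0.178], TCP at [0.273, 0.562, 0.231] pointing down, gripper open.
Joint ranges: [-3.08, 3.08], [-0.75, 2.2], [0.22, 2.44], [-1.43, 4.57], [0, 2.65], [-2.85, 2.85]. Speed limits (rad/s): [2.79, 2.79, 3.14, 3.14, 3.14, 3.14].

INTERFACE

Orientations are given as a unit quaternion [x, y, z, w].
In Python, from station import manip gives the robot as it stands.
- The arm moves only by the tool apply_moves, never from a script. Its argument "motion" is a list of rows, each a list of 5 numbers: the finger opening in mm, from 0 to 85.4, then the shift along the tool's x, y, z in units of 30 mm (1.0 is 30 mm), then the turn about the tool's y in units of 10 degrees (1.0 is 10 degrees). In form: [[fingers, x, y, z, twist], ...]. A call has 1 to 12 rows; each row is the pose to reach, as a shift and turn from the pose commanded when the call began, along the tool's axes at that moment; what a row does not reach only later rows make up. A row lasts 1/8 s, in which the tool goes at most 62.5 mm and 10.7 degrees, less where a joint would pass 70% of its speed; a pose out of reach is approached as far as the arm can. A call with a gripper value outside its range is refused whole. The fingers move at their own pace and stop on an object; "squeeze" is the grip in N (left out, the last holds). Time passes only in rows, so rows that repeat a pose let the fingers close. It gives the time, the measured TCP pose, the force and the opening at its end, in the units of the state.
- manip.sense(): the state, without advancing time (a new reading comes with each control period).
- manip.snapshot(name): name is "scene" or "side" or "wrist"; returns the picture (480x640x3 uint8, red, green, blue); there is no depth.
- manip.get_calibration(name): a dict with "intrinsics" (3x3 intrinsics, pixels), "extrinsics" (4x4, takes a point from camera to world coordinates). Camera axes: x right, y up, looking along -z (the intrinsics and any distortion apply to the point x, -y, -z); pixel columns grow to the right and rows downward; lengths in m; the calibration is good to about 2 mm. A picture is of the moment at which its call begins: read the wrist's pose just before it. get_calibration takes no time and is no camera call; for the wrist camera it gives the pose at the moment of the call.
- manip.sign_off(): hands the job in, once; it reports no verdict.
The state is a dict: "t": time; "q": joint angles; "qd": joint speeds; "tau": joint torques, N m; "tcp_pos": TCP position; "tool_rot": TCP orientation; "force": force on the tool from outside, world axes, zero at the start; "ft_torque": the same for the moment, N m; "finger_gap": opening from 0.0 (shut) to 1.0 (fully open).
Only numpy, scipy, OpenCV 4.12 (cv2) and the standard library are available. Lean on these libraries where they do the work, as an engineer would, in place of code of your own. Each camera call takes 0.05 s, during which the arm holds its last target.

## Working session

There is one attempt and no reset: what is moved stays moved. The work goes in short steps, Python scripts to look and compute and a tool call to move; the robot and the scene stay as the last step left them, time stands still between calls to the robot, and variables do not carry over. Pictures are saved under pics/ and viewed, and the job is handed in when it is done.

Besides the shell and the picture viewer there is one more tool, called as name([rows], argument=value, ...), one row to a line, values as JSON. apply_moves: Moves the arm, as the interface text tells. Its arguments: {"type":"object","properties":{"motion":{"type":"array"},"squeeze":{"type":"number"}},"required":["motion"]}

```bash
mkdir -p pics; ls; python3 - <<'E'
from station import manip
import cv2
s=manip.sense(); print({k:s[k] for k in s})
for n in ("scene","side","wrist"):
    c=manip.get_calibration(n)
    im=manip.snapshot(n); cv2.imwrite(f"pics/{n}0.png",im[:,:,::-1])
    print(n,c)
E
```

```text
pics
{'t': 0.0, 'q': array([ 9.39510383e-01,  5.28487280e-01,  1.43389515e+00,  1.26374283e-05,
        1.18139719e+00, -1.78482126e-01]), 'qd': array([-0.00118393, -0.00052889, -0.00024609, -0.00075963, -0.00103252,
       -0.00188772]), 'tau': array([ 5.92549477e-04, -4.42354703e+01, -1.78025508e+01, -3.36765142e-04,
        8.35447863e-03, -3.06624520e-05]), 'tcp_pos': array([0.27296375, 0.56145045, 0.23032292]), 'tool_rot': array([ 0.68976995, -0.15903611,  0.15841937, -0.68835182]), 'force': array([ 0.68039448, -0.15132086,  0.07539907]), 'ft_torque': array([-0.0277201 , -0.02359079, -0.03062381]), 'finger_gap': 0.9986900461094276}
scene {'intrinsics': array([[504.48805944,   0.        , 321.63677521],
       [  0.        , 504.48805944, 236.76985831],
       [  0.        ,   0.        ,   1.        ]]), 'extrinsics': array([[ 0.43734966, -0.78142512,  0.44508433,  1.11038451],
       [ 0.89924576,  0.3750147 , -0.22521331, -0.26500699],
       [ 0.00907418,  0.49873716,  0.86670578,  1.13233642],
       [ 0.        ,  0.        ,  0.        ,  1.        ]])}
side {'intrinsics':
[... 151 characters left out ...]
]]), 'extrinsics': array([[ 0.70684756,  0.55017139, -0.44460991,  0.10684356],
       [-0.70724397,  0.56134364, -0.42976655, -0.47064515],
       [ 0.01313368,  0.61822711,  0.78588978,  0.97740376],
       [ 0.        ,  0.        ,  0.        ,  1.        ]])}
wrist {'intrinsics': array([[348.9555348 ,   0.        , 319.83066786],
       [  0.        , 348.9555348 , 238.39543388],
       [  0.        ,   0.        ,   1.        ]]), 'extrinsics': array([[ 0.43742233, -0.86398879, -0.24936934,  0.20980712],
       [ 0.89925496,  0.41980733,  0.12289149,  0.59372527],
       [-0.00148979, -0.2780021 ,  0.96057931,  0.37389051],
       [ 0.        ,  0.        ,  0.        ,  1.        ]])}
```

View pics/scene0.png

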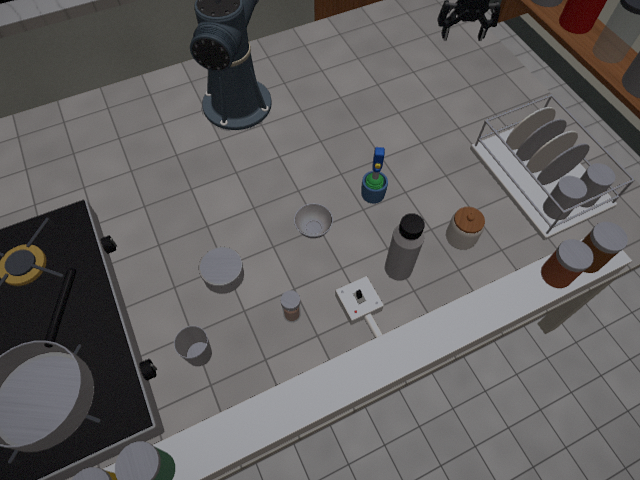

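View pics/side0.png

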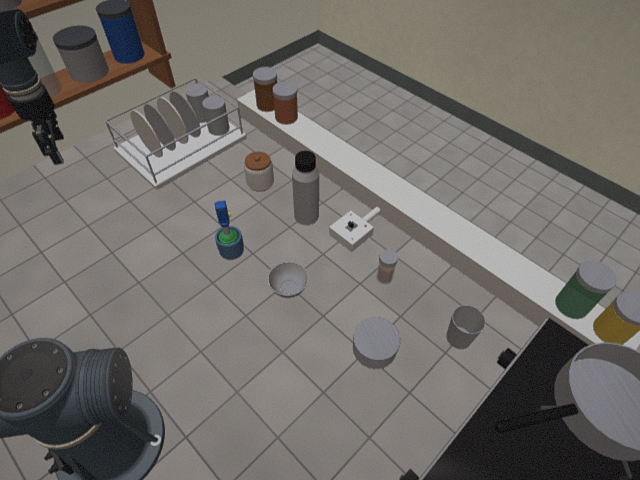

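View pics/wrist0.png

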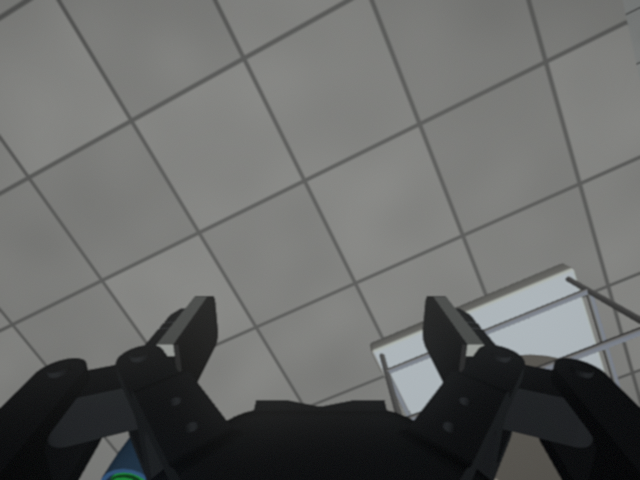

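The scene view shows the brush's blue grip at about (378,158), with the yellow button at (378,166) and the green head in the holder at (374,182). In the side view the grip is at (221,212), the button at (229,213) and the holder at (229,242). The wrist view doesn't show the brush usefully. Next I'll measure with masks and triangulate.

```bash
cat > h.py <<'E'
import numpy as np, cv2
from station import manip
def ray(cal,u,v):
    K=cal['intrinsics'];T=cal['extrinsics']
    p=np.linalg.solve(K,[u,v,1.0]); d=T[:3,:3]@np.array([p[0],-p[1],-p[2]])
    return T[:3,3],d/np.linalg.norm(d)
def proj(cal,P):
    T=cal['extrinsics']; c=T[:3,:3].T@(np.asarray(P)-T[:3,3]); q=cal['intrinsics']@np.array([c[0],-c[1],-c[2]]); return q[:2]/q[2]
def tri(r1,r2):
    A=np.zeros((3,3));b=np.zeros(3)
    for o,d in (r1,r2):
        M=np.eye(3)-np.outer(d,d);A+=M;b+=M@o
    x=np.linalg.solve(A,b); return x,[np.linalg.norm(np.cross(x-o,d)) for o,d in (r1,r2)]
def onz(r,z): o,d=r; return o+d*(z-o[2])/d[2]
def mask(im,c,roi):
    hsv=cv2.cvtColor(im,cv2.COLOR_RGB2HSV); H,S,V=cv2.split(hsv)
    m={'y':(H>18)&(H<36)&(S>110)&(V>80),'g':(H>40)&(H<80)&(S>100),'b':(H>106)&(H<130)&(S>170),'hb':(H>90)&(H<112)&(S>80)}[c]
    o=np.zeros(m.shape,np.uint8);a,b,c2,d=roi;o[b:d,a:c2]=m[b:d,a:c2];return o
E
python3 - <<'E'
from h import *
R={'scene':(340,135,410,215),'side':(195,185,260,270)}
for n,r in R.items():
    im=cv2.imread(f'pics/{n}0.png')[:,:,::-1]; im=np.ascontiguousarray(im)
    x0,y0,x1,y1=r
    cv2.imwrite(f'pics/{n}0z.png',cv2.resize(im[y0:y1,x0:x1,::-1],None,fx=7,fy=7,interpolation=cv2.INTER_NEAREST))
    for c in 'ygb':
        m=mask(im,c,r); ys,xs=np.nonzero(m)
        if len(xs): print(n,c,len(xs),xs.mean(),ys.mean(),xs.min(),xs.max(),ys.min(),ys.max())
E
```

```text
scene y 22 377.1818181818182 165.1818181818182 375 380 163 167
scene g 203 374.3448275862069 181.64039408866995 366 383 173 188
scene b 160 378.31875 157.08125 373 383 148 171
side y 13 229.07692307692307 213.3846153846154 228 230 211 216
side g 205 227.7170731707317 237.22926829268292 218 237 229 244
side b 166 221.84939759036143 212.72289156626505 215 227 201 225
```

```bash
python3 -c "
import cv2,numpy as np
a=cv2.imread('pics/scene0z.png');b=cv2.imread('pics/side0z.png');print(a.shape,b.shape)
h=max(a.shape[0],b.shape[0]);o=np.zeros((h,a.shape[1]+b.shape[1],3),np.uint8);o[:a.shape[0],:a.shape[1]]=a;o[:b.shape[0],a.shape[1]:]=b
o=cv2.resize(o,None,fx=.83,fy=.83);print(o.shape);cv2.imwrite('pics/z0.png',o)"
```

```text
(560, 490, 3) (595, 455, 3)
(494, 784, 3)
```

View pics/z0.png

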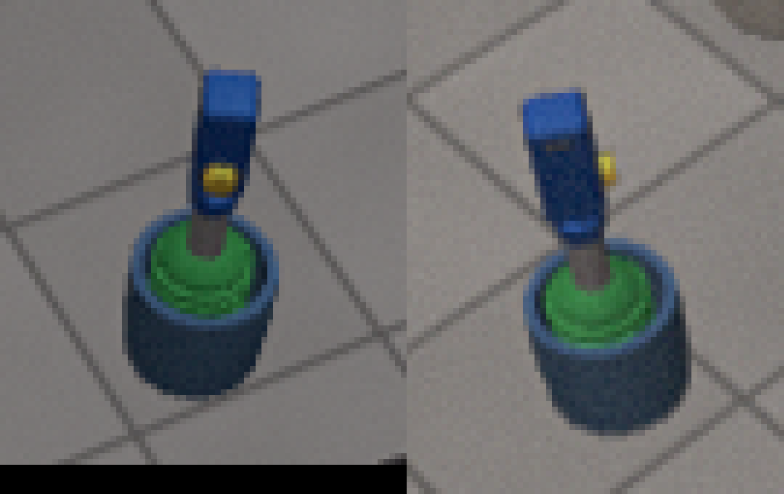

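```bash
python3 - <<'E'
from h import *
cs,cd=manip.get_calibration('scene'),manip.get_calibration('side')
b=tri(ray(cs,377.5,165.5),ray(cd,229.5,213.8)); print('button',b)
k=.83*7
S=[(204,73),(258,73),(258,117),(204,117)]; D=[(523,100),(582,93),(587,133),(530,140)]
S=[(340+x/k,135+y/k) for x,y in S]; D=[(195+(x-406.7)/k,185+y/k) for x,y in D]
for n,c,Q in (('scene',cs,S),('side',cd,D)):
    P=np.array([onz(ray(c,*q),0.182) for q in Q]); print(n,P.round(4).tolist(),P.mean(0))
    e=np.roll(P,-1,0)-P; print(np.degrees(np.arctan2(e[:,1],e[:,0])),np.linalg.norm(e,axis=1))
print(tri(ray(cs,*np.mean(S,0)),ray(cd,*np.mean(D,0))))
# holder rim ellipse at z=.062, zoom coords
for c,x0,y0,off,ex in ((cs,340,135,0,(127,278,207,325)),(cd,195,185,406.7,(525,680,237,355))):
    u=x0+((ex[0]+ex[1])/2-off)/k; v=y0+(ex[2]+ex[3])/2/k
    print('holder',onz(ray(c,u,v),0.062))
s=manip.sense()
from scipy.spatial.transform import Rotation as R
print(R.from_quat(s['tool_rot']).as_matrix().round(3))
# other things base approx
for nm,pt,z in (('flask cap',(411,222),.218),('jar',(469,218),.107),('bowl',(313,218),.045)):
    print(nm,onz(ray(cs,*pt),z))
E
```

```text
button (array([0.48150656, 0.20263628, 0.14469559]), [np.float64(0.0014316287929666308), np.float64(0.0014316287929665762)])
scene [[0.4542, 0.2078, 0.182], [0.4639, 0.2282, 0.182], [0.4843, 0.2166, 0.182], [0.4746, 0.1965, 0.182]] [0.46924121 0.21226342 0.182     ]
[  64.49935852  -29.4906817  -115.51339418  151.03502913] [0.02255139 0.02340225 0.02233598 0.02338329]
side [[0.463, 0.2232, 0.182], [0.4824, 0.2097, 0.182], [0.4703, 0.1909, 0.182], [0.4518, 0.2037, 0.182]] [0.4668971  0.20687086 0.182     ]
[ -34.87858649 -122.60352954  145.30818108   60.12143132] [0.02356916 0.02231057 0.02249813 0.02245176]
(array([0.46830037, 0.21185325, 0.17883123]), [np.float64(0.0018400738477105975), np.float64(0.0018400738477106916)])
holder [0.46893543 0.21269553 0.062     ]
holder [0.47066033 0.20932235 0.062     ]
[[ 0.899 -0.001  0.437]
 [-0.437 -0.001  0.899]
 [-0.    -1.    -0.002]]
flask cap [0.69058218 0.16016022 0.218     ]
jar [0.69029813 0.34357373 0.107     ]
bowl [0.49302373 0.02181713 0.045     ]
```

The brush axis comes out at about (0.4685, 0.2105), with the button facing a yaw of about -31°. I'll move above the brush and turn so the jaws open along the button axis.

apply_moves([
  [85, 1.2, 0, -0.8, 1],
  [85, 2.4, 0, -1.6, 2],
  [85, 3.6, 0, -2.5, 3],
  [85, 4.8, 0, -3.3, 4],
  [85, 6, 0, -4.2, 5],
  [85, 7.2, 0, -5, 6],
  [85, 8.4, 0, -5.8, 7],
  [85, 9.6, 0, -6.7, 8],
  [85, 10.5, 0, -7.3, 9],
  [85, 10.97, 0, -7.67, 9.5],
  [85, 10.97, 0, -7.67, 9.5],
  [85, 10.97, 0, -7.67, 9.5],
])

```text
t: 1.65
tcp_pos: [0.4681, 0.2116, 0.2311]
tool_rot: [-0.349, 0.615, -0.615, 0.349]
force: [-0.8, 0.3, 0.2]
finger_gap: 0.999
```

```bash
python3 - <<'E'
from h import *
from scipy.spatial.transform import Rotation as R
s=manip.sense();c=manip.get_calibration('wrist');im=manip.snapshot('wrist');cv2.imwrite('pics/w1.png',im[:,:,::-1]); np.savez('w1.npz',K=c['intrinsics'],T=c['extrinsics'])
print(s['t'],s['q'].round(3),s['tcp_pos'],s['force'],s['finger_gap']);print(R.from_quat(s['tool_rot']).as_matrix().round(3)); print(proj(c,s['tcp_pos']))
E
```

```text
1.65 [0.206 0.379 1.708 0.    1.055 0.745] [0.46809986 0.2115728  0.23113341] [-0.82520243  0.26191808  0.16564413] 0.9993533582883609
[[-0.513 -0.001  0.858]
 [-0.858  0.    -0.513]
 [ 0.    -1.    -0.001]]
[320.5199263  302.69546901]
```

View pics/w1.png

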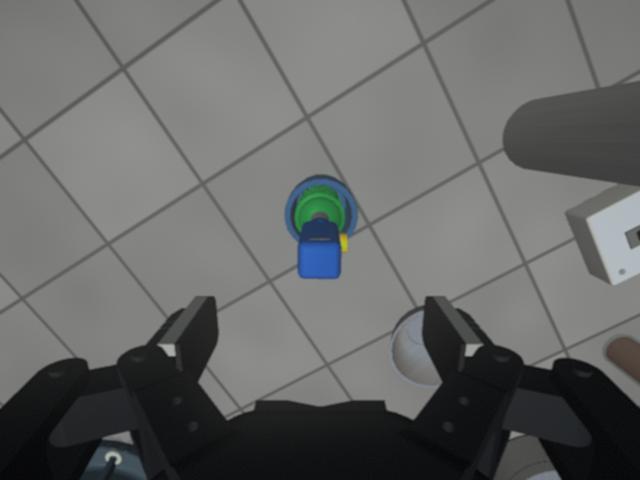

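The wrist view shows the grip's top face at about x 298–341, y 243–278, square with the image. The yellow button at (344,242) points right, along tool +z. I'll measure the offset from that.

```bash
python3 - <<'E'
from h import *
f=np.load('w1.npz');c={'intrinsics':f['K'],'extrinsics':f['T']}
im=np.ascontiguousarray(cv2.imread('pics/w1.png')[:,:,::-1])
hsv=cv2.cvtColor(im,cv2.COLOR_RGB2HSV)
roi=im[220:290,285:360]; cv2.imwrite('pics/w1z.png',cv2.resize(roi[:,:,::-1],None,fx=8,fy=8,interpolation=cv2.INTER_NEAREST))
h=hsv[220:290,285:360]; V=h[:,:,2]
m=((h[:,:,0]>106)&(h[:,:,0]<130)&(h[:,:,1]>150)&(V>150)).astype(np.uint8)
print(m.sum(), cv2.minAreaRect(np.argwhere(m)[:,::-1].astype(np.float32)+[285,220] if 0 else (np.argwhere(m)[:,::-1]+[285,220]).astype(np.float32)))
ys,xs=np.nonzero(m); u,v=xs.mean()+285,ys.mean()+220
P=onz(ray(c,u,v),.182); tcp=np.array([.4681,.21157,.2311]); zt=np.array([.858,-.513,0]);xt=np.array([-.513,-.858,0])
print(u,v,P,(P-tcp)@xt*1000,(P-tcp)@zt*1000)
for q in((298,278),(341,278),(298,243),(341,243)): print(onz(ray(c,*q),.182).round(4))
# holder rim
m=((hsv[:,:,0]>95)&(hsv[:,:,0]<115)&(hsv[:,:,1]>80)).astype(np.uint8);m[:170]=0;m[250:]=0;m[:,:270]=0;m[:,370:]=0
ys,xs=np.nonzero(m);print(xs.min(),xs.max(),ys.min(),ys.max(), onz(ray(c,(xs.min()+xs.max())/2,210),.062))
E
```

```text
1197 ((318.5, 260.0), (32.0, 37.0), 90.0)
317.9941520467836 260.2155388471178 [0.46824411 0.21465476 0.182     ] -2.7206521481142447 -1.4588396543534836
[0.4523 0.2111 0.182 ]
[0.4742 0.198  0.182 ]
[0.4638 0.2296 0.182 ]
[0.4851 0.2169 0.182 ]
285 357 176 249 [0.47271077 0.21829306 0.062     ]
```

View pics/w1z.png

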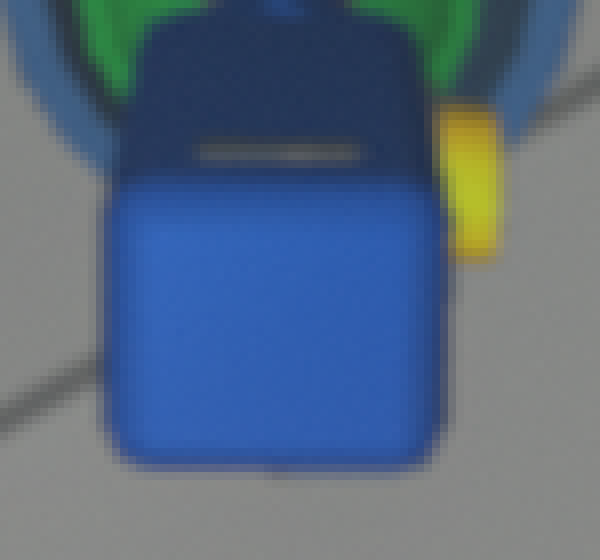

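The offsets are small: about -2 mm along tool x and about 0 along the jaws. I'll descend to button level and close partway.

apply_moves([
  [70, -0.05, 0.8, 0, 0],
  [60, -0.05, 1.8, 0, 0],
  [60, -0.05, 2.8, 0, 0],
  [50, -0.05, 3.6, 0, 0],
  [44, -0.05, 3.6, 0, 0],
  [44, -0.05, 3.6, 0, 0],
], squeeze=30)

```text
t: 2.45
tcp_pos: [0.4698, 0.2131, 0.124]
tool_rot: [0.348, -0.615, 0.615, -0.349]
force: [0.3, -0.3, 0.2]
finger_gap: 0.518
```

```bash
cat > look.py <<'E'
import sys
from h import *
t=sys.argv[1]
s=manip.sense();print(s['t'],s['tcp_pos'],s['force'],s['ft_torque'],s['finger_gap']*85.4)
w=manip.snapshot('wrist');a=manip.snapshot('scene');b=manip.snapshot('side')
cv2.imwrite(f'pics/{t}_scene.png',a[:,:,::-1]);cv2.imwrite(f'pics/{t}_side.png',b[:,:,::-1])
f=lambda i,x0,y0,x1,y1:cv2.resize(i[y0:y1,x0:x1],(400,400),interpolation=cv2.INTER_CUBIC)
o=np.zeros((400,800,3),np.uint8);o[:,:400]=f(a,330,90,430,220)[:,:,::1];o[:,400:]=f(b,170,140,290,270)
o2=np.vstack([o[:,:],]);cv2.imwrite(f'pics/{t}_z.png',o2[:,:,::-1]);cv2.imwrite(f'pics/{t}_w.png',w[:,:,::-1])
E
python3 look.py a
```

```text
2.45 [0.46976053 0.21310062 0.12401052] [ 0.25568704 -0.33624871  0.16715103] [ 0.01052812 -0.05225641  0.03330725] 44.27620420685215
```

View pics/a_w.png

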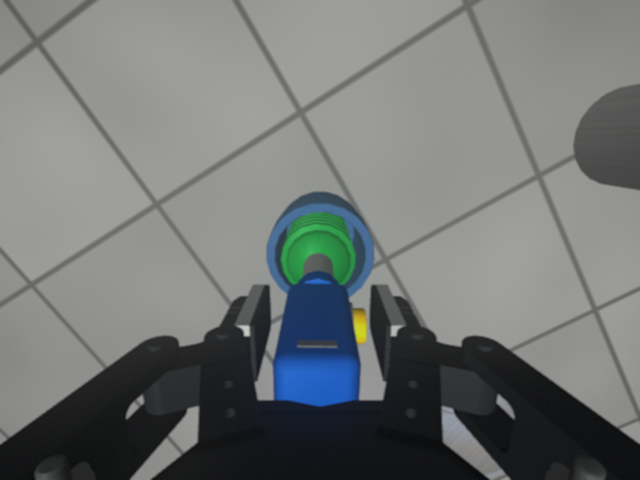

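View pics/a_z.png

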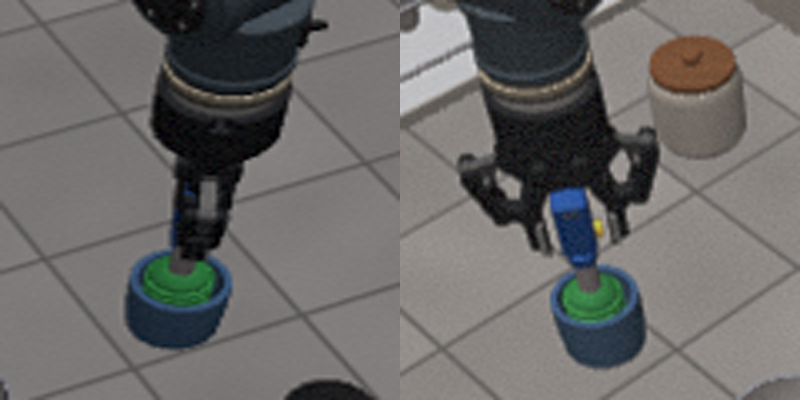

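In the wrist view the fingers straddle the grip: pads at x≈268 and 372, button tip at x≈366, y≈325, which is pad level. Now I'll close on it.

apply_moves([
  [36, 0, 0, 0, 0],
  [32, 0, 0, 0, 0],
  [29, 0, 0, 0, 0],
  [24, 0, 0, 0, 0],
  [22, 0, 0, 0, 0],
  [22, 0, 0, 0, 0],
], squeeze=30)

```text
t: 3.35
tcp_pos: [0.4696, 0.2128, 0.1242]
tool_rot: [-0.348, 0.615, -0.615, 0.349]
force: [-0.9, 1.3, 6.9]
finger_gap: 0.307
```

```bash
python3 look.py b
```

```text
3.35 [0.46960836 0.2127791  0.12418525] [-0.85467773  1.27587417  6.94742275] [ 0.13299889  0.1339034  -0.07486288] 26.17884084700058
```

View pics/b_w.png

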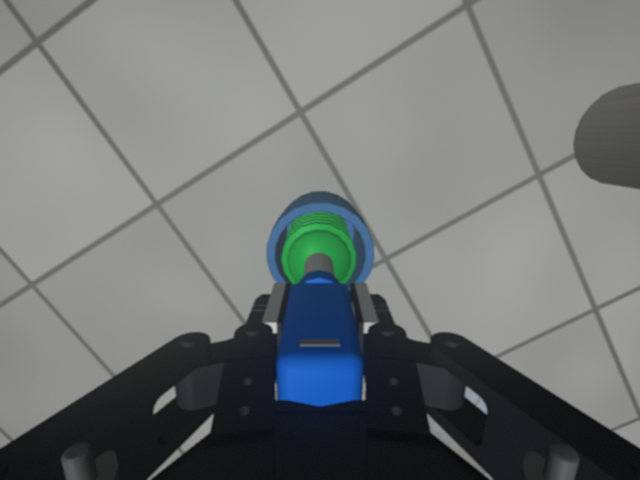

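The opening reads 26 mm, so the button is fully pressed. I'll draw the grip up in steps and watch the force.

apply_moves([
  [22, 0, -0.2, 0, 0],
  [22, 0, -0.5, 0, 0],
  [22, 0, -0.8, 0, 0],
  [22, 0, -1.1, 0, 0],
  [22, 0, -1.4, 0, 0],
  [22, 0, -1.7, 0, 0],
  [22, 0, -2.0, 0, 0],
  [22, 0, -2.2, 0, 0],
  [22, 0, -2.4, 0, 0],
  [22, 0, -2.4, 0, 0],
])

```text
t: 4.75
tcp_pos: [0.4695, 0.2124, 0.1958]
tool_rot: [0.348, -0.615, 0.615, -0.349]
force: [-1.0, -0.1, 0.6]
finger_gap: 0.311
```

```bash
python3 look.py c
```

```text
4.75 [0.46949779 0.21242    0.19580458] [-0.97666267 -0.13283757  0.63855407] [-0.03678057  0.07054774  0.03678667] 26.54877397269772
```

View pics/c_z.png

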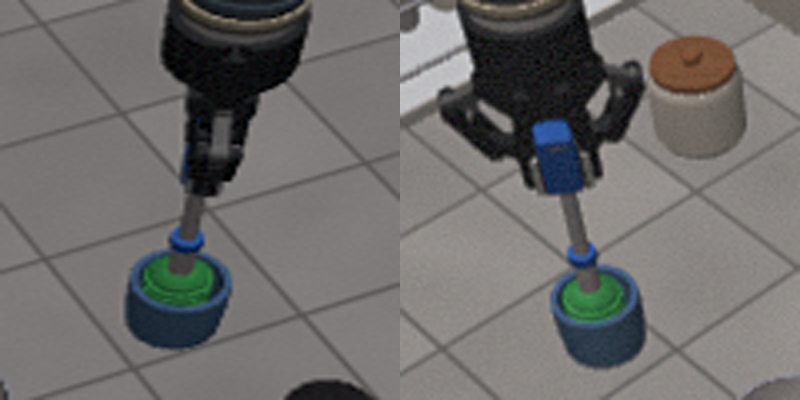

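View pics/c_w.png

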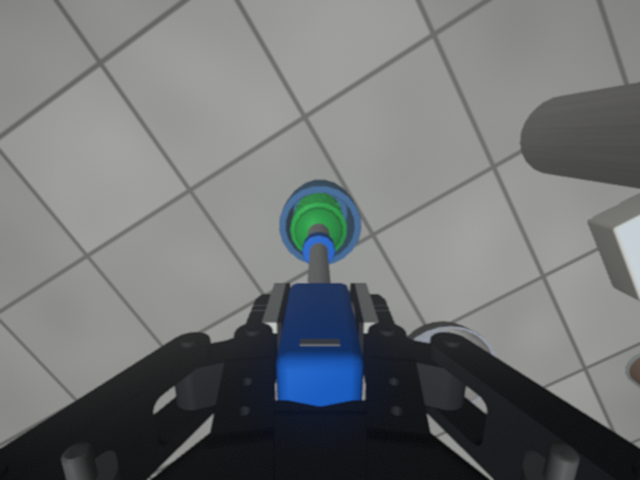

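The grip is drawn about 72 mm. The inner tube shows above the blue collar and the head is still down in the holder. Now the last stretch, in small steps.

apply_moves([
  [22, 0, -0.15, 0, 0],
  [22, 0, -0.28, 0, 0],
  [22, 0, -0.28, 0, 0],
])

```text
t: 5.28
tcp_pos: [0.4695, 0.2124, 0.2041]
tool_rot: [0.348, -0.615, 0.615, -0.349]
force: [0.4, -0.6, 0.6]
finger_gap: 0.306
```

apply_moves([
  [22, 0, -0.04, 0, 0],
  [22, 0, -0.06, 0, 0],
  [22, 0, -0.06, 0, 0],
])

```text
t: 5.65
tcp_pos: [0.4695, 0.2124, 0.2055]
tool_rot: [-0.349, 0.615, -0.615, 0.349]
force: [0.0, -0.6, -0.3]
finger_gap: 0.308
```

apply_moves([
  [22, 0, -0.04, 0, 0],
  [22, 0, -0.04, 0, 0],
])

```text
t: 5.9
tcp_pos: [0.4692, 0.2124, 0.2065]
tool_rot: [-0.349, 0.615, -0.615, 0.348]
force: [0.1, -0.4, -2.9]
finger_gap: 0.307
```

```bash
python3 look.py d
```

```text
5.9 [0.469178   0.21240288 0.20650576] [ 0.0737579  -0.44586003 -2.91244598] [ 0.01706658 -0.01285238 -0.02958947] 26.196445328648114
```

The pull force jumped to -2.9 N, so the end of travel is reached. I'll ease down 1 mm into the locking band and open so the button springs out.

apply_moves([
  [22, 0, 0.03, 0, 0],
  [30, 0, 0.03, 0, 0],
  [36, 0, 0.03, 0, 0],
  [42, 0, 0.03, 0, 0],
  [50, 0, 0.03, 0, 0],
  [50, 0, 0.03, 0, 0],
])

```text
t: 6.8
tcp_pos: [0.4695, 0.2124, 0.206]
tool_rot: [0.348, -0.615, 0.615, -0.349]
force: [0.9, 0.2, 0.4]
finger_gap: 0.583
```

```bash
python3 look.py e
```

```text
6.8 [0.46948027 0.21242693 0.20595204] [0.85385656 0.2306761  0.36356041] [-0.01602611  0.02947514 -0.06345307] 49.81998807105245
```

View pics/e_w.png

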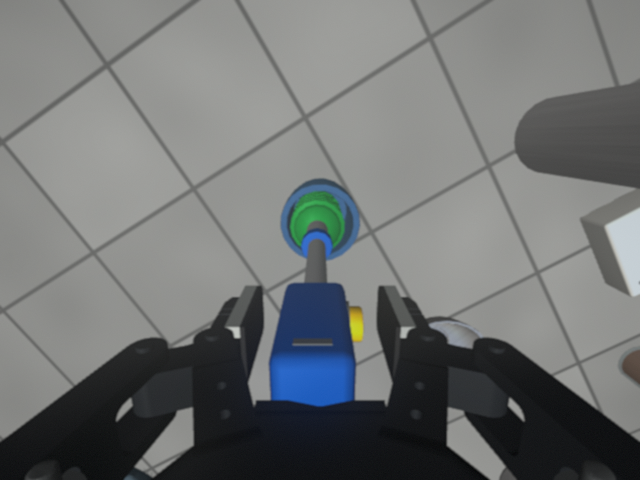

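View pics/e_z.png

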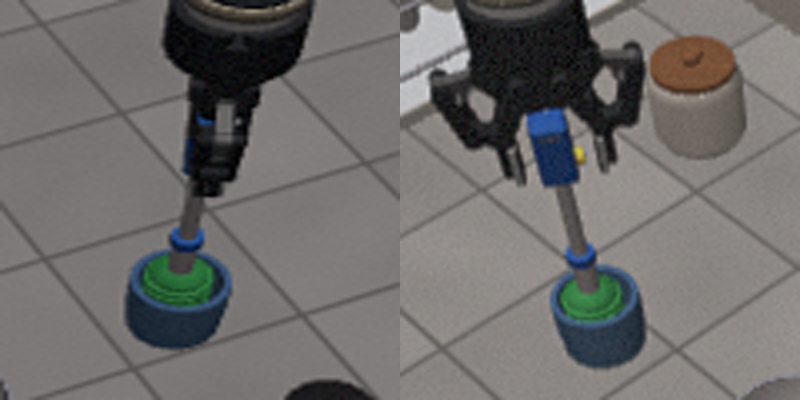

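The button is out again (yellow at (356,323) in the wrist view), the grip has stayed up, and the head is in the holder. I'll regrip 30 mm higher, above the button.

apply_moves([
  [56, 0, -0.4, -0.05, 0],
  [56, 0, -0.8, -0.05, 0],
  [50, 0, -1.0, -0.05, 0],
  [44, 0, -1.0, -0.05, 0],
  [44, 0, -1.0, -0.05, 0],
])

```text
t: 7.58
tcp_pos: [0.4679, 0.2131, 0.2357]
tool_rot: [-0.349, 0.615, -0.615, 0.348]
force: [-0.2, -0.7, 0.5]
finger_gap: 0.511
```

```bash
python3 look.py f
```

```text
7.575 [0.46790337 0.21312247 0.23571116] [-0.23396689 -0.74935959  0.46671603] [-0.00599289  0.02100738 -0.01040451] 43.639539365404616
```

View pics/f_w.png

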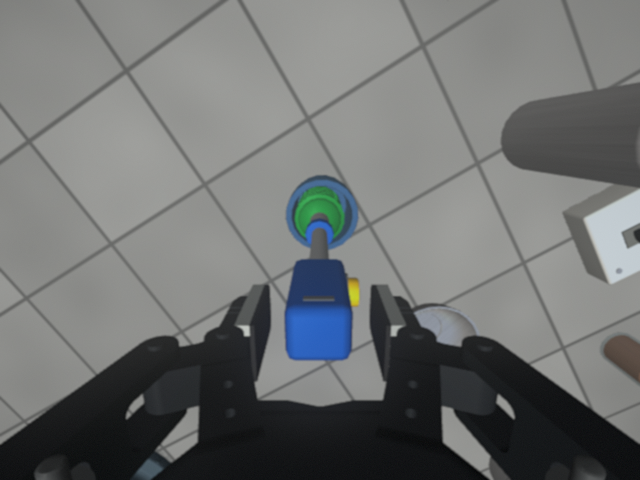

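View pics/f_z.png

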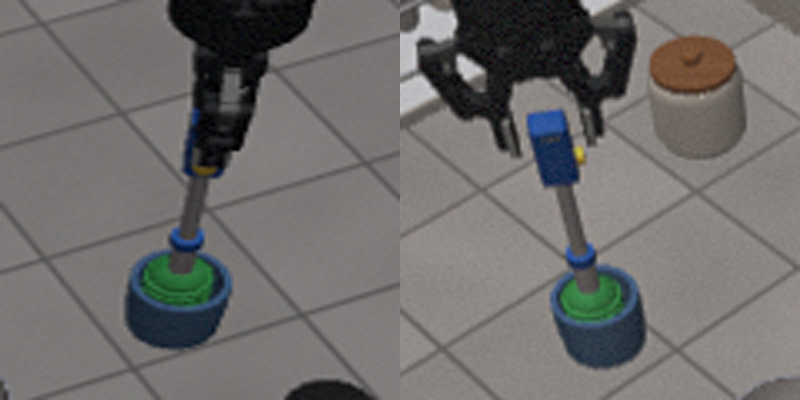

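The grip top is at (318,330) between the pads, and the button at (352,290) is below the fingertips by calculation (tips at z≈0.236, top of button ≈0.229). Closing.

apply_moves([
  [36, 0, 0, 0, 0],
  [31, 0, 0, 0, 0],
  [27, 0, 0, 0, 0],
  [20, 0, 0, 0, 0],
  [18, 0, 0, 0, 0],
  [18, 0, 0, 0, 0],
], squeeze=40)

```text
t: 8.48
tcp_pos: [0.468, 0.2132, 0.2357]
tool_rot: [-0.349, 0.615, -0.615, 0.348]
force: [-0.2, -0.1, -1.1]
finger_gap: 0.295
```

```bash
python3 look.py g
```

```text
8.475 [0.46796006 0.21320028 0.23571992] [-0.17620749 -0.05026463 -1.09915321] [0.06591241 0.09175929 0.02867713] 25.20556198989815
```

View pics/g_w.png

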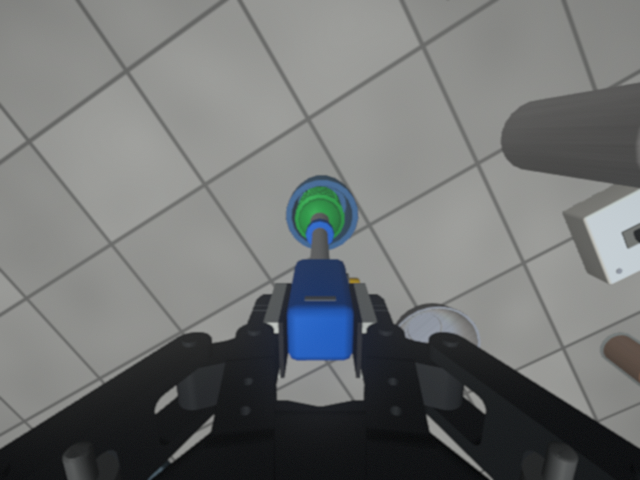

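View pics/g_z.png

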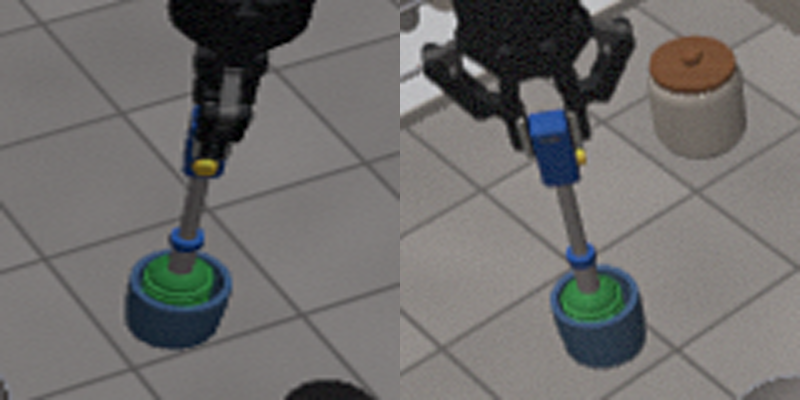

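The pads grip the plain sides (25 mm opening), and the button below them is still out in both views. I'll lift straight up.

apply_moves([
  [18, 0, -0.15, 0, 0],
  [18, 0, -0.4, 0, 0],
  [18, 0, -0.7, 0, 0],
  [18, 0, -1.0, 0, 0],
  [18, 0, -1.35, 0, 0],
  [18, 0, -1.7, 0, 0],
  [18, 0, -2.1, 0, 0],
  [18, 0, -2.5, 0, 0],
  [18, 0, -2.8, 0, 0],
  [18, 0, -3.0, 0, 0],
  [18, 0, -3.1, 0, 0],
  [18, 0, -3.1, 0, 0],
])

```text
t: 10.12
tcp_pos: [0.4681, 0.2132, 0.3288]
tool_rot: [-0.349, 0.615, -0.615, 0.348]
force: [-0.7, -0.3, -3.0]
finger_gap: 0.295
```

```bash
python3 look.py i
```

```text
10.125 [0.46809817 0.21317522 0.32878792] [-0.67198101 -0.27651795 -2.96641283] [-0.04067788  0.05505426 -0.00492401] 25.207818544156716
```

View pics/i_w.png

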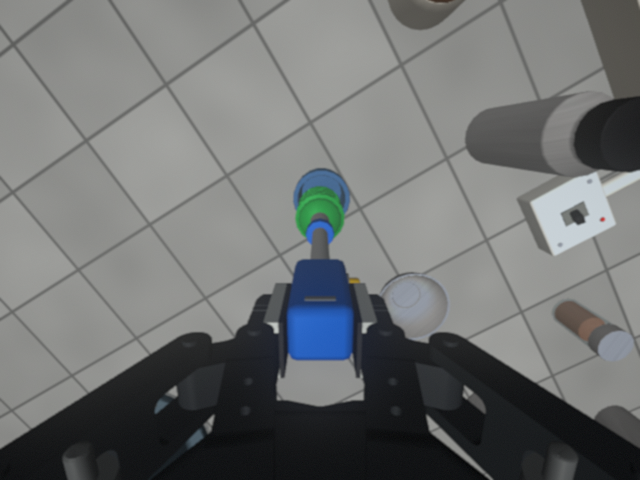

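View pics/i_z.png

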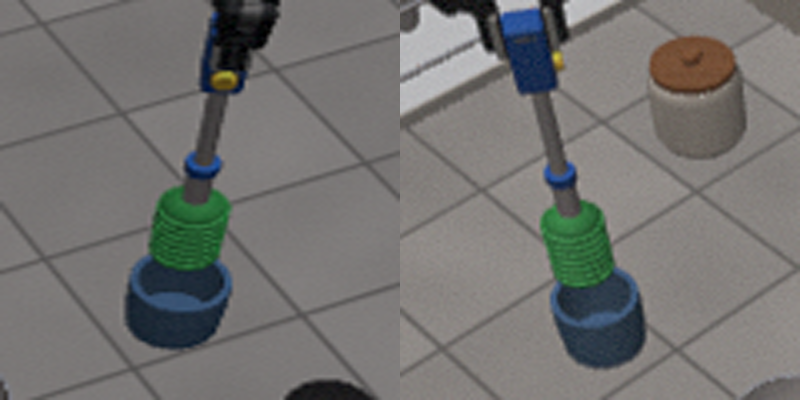

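The brush hangs upright and clear above the holder, with the button visible and out. One numeric check after letting it settle.

apply_moves([
  [18, 0, 0, 0, 0],
  [18, 0, 0, 0, 0],
  [18, 0, 0, 0, 0],
  [18, 0, 0, 0, 0],
])

```text
t: 10.78
tcp_pos: [0.4681, 0.2132, 0.3288]
tool_rot: [0.349, -0.615, 0.615, -0.348]
force: [0.1, 0.4, -3.1]
finger_gap: 0.299
```

```bash
python3 look.py j; python3 - <<'E'
from h import *
cs,cd=manip.get_calibration('scene'),manip.get_calibration('side')
A=[np.ascontiguousarray(cv2.imread(f'pics/j_{n}.png')[:,:,::-1]) for n in('scene','side')]
R=[(360,90,400,190),(190,130,250,245)]
g=[];y=[]
for im,r in zip(A,R):
    m=mask(im,'g',r);ys,xs=np.nonzero(m);g.append((ys.max(),xs[ys>=ys.max()-1].mean(),xs.mean(),ys.mean()))
    m=mask(im,'y',r);ys,xs=np.nonzero(m);y.append((xs.mean()+.3,ys.mean()+.3,len(xs)))
print(g,y)
b,e=tri(ray(cs,*y[0][:2]),ray(cd,*y[1][:2]));h,e2=tri(ray(cs,*g[0][2:]),ray(cd,*g[1][2:]))
print('button',b,e,'head centre',h,e2,'diff',b-h,'nominal dz ~',.216-.035)
E
```

```text
10.775 [0.46813545 0.21317986 0.32880502] [ 0.07831428  0.37204774 -3.0974546 ] [-0.00948865  0.05150619 -0.01864222] 25.502526058270128
[(np.int64(177), np.float64(376.3888888888889), np.float64(377.0122549019608), np.float64(163.49019607843138)), (np.int64(233), np.float64(223.6153846153846), np.float64(223.08577878103839), np.float64(219.196388261851))] [(np.float64(385.8), np.float64(115.8), 32), (np.float64(217.3), np.float64(159.51428571428573), 14)]
button [0.48070387 0.20312049 0.31682458] [np.float64(0.001293693882700254), np.float64(0.0012936938827002708)] head centre [0.46617434 0.2114802  0.13007855] [np.float64(0.0015023658784001123), np.float64(0.0015023658784001728)] diff [ 0.01452953 -0.00835971  0.18674604] nominal dz ~ 0.181
```

```bash
python3 -c "
from station import manip
print(manip.sign_off())"
```

```text
the job is handed in; nothing more can be done
None
```

The brush is drawn out to full length with the button out. The gripper is holding it upright and still above the holder, and I have handed the job in; no verdict came back.

**What I did:**
- I squeezed the grip at the button and drew it up until the pull jumped to about 3 N, which is the end of the travel. I then eased down about 1 mm and let the button spring back out.
- I regripped 30 mm higher, above the button, and lifted the brush straight out by 93 mm.

**Last checks at 10.8 s, of the 42 s allowed:**
- **Position:** by calculation the foot is about 37 mm above the holder rim. The brush weight reads about 3.1 N on the wrist.
- **Locked length:** the button point rose 172 mm in total, which is the 93 mm lift plus about 79 mm drawn out.
- **Button:** it shows out in both fixed camera views after the lift.
- **Surroundings:** the holder stayed upright in place, and nothing else near the brush looked moved in the pictures.

**One check off:** the measured height from head centre to button was 187 mm against a nominal 181 mm. I put this down to the camera only seeing part of the head and the button. I had no direct reading of the two brush joints, so the lock rests on the camera measurements and the force.

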